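Register a round tile and fold the dot stencil over it

TASK

On the plywood stencil jig, push the loose round tile along the board until it sits home against both brass pins. Then swing the hinged stencil leaf over its spine with the fingertips so that it lies flat on the tile, and finish while still pressing the leaf down on the tile, ready for colour to be dabbed through. Slide the tile, do not lift it, and leave the other things on the table where they are.

Things in the scene. Friction and masses are not known exactly. Their poses are not given: they have to be found in the camera images.
- jig: Stencil jig, fixed to the table: plywood board 210 x 126 mm, its top 24 mm above the table. Origin on the table plane below the spine's middle; x points across the spine from the folded-back leaf to the tile's side (roughly away from the robot), y along the spine, z up. Board spans x -60 to +150 mm. A strip at x -57 to -43 mm carries the folded-back leaf, its underside at z 33 mm.
- stencil (a joint): Angle of the plywood stencil leaf about the spine, rad: 0 = folded back flat towards the jig's -x, 1.57 = upright, 3.14 = flat over the tile. Starts between 0 and 0.25. Slightly stiff hinge: the leaf stays where it is left, takes about 1 N at its free edge to move, and must be pushed all the way down. Leaf 4 mm thick, 110 mm along the spine, with seven round holes of 9 and 12 mm.
- spine (a point): Middle of the hinge axis, 35 mm above the table; the axis runs along the jig's y. A wooden cleat 18 mm wide, up to 31 mm above the table, stands under it.
- nest_centre (a point): Where the tile's centre must come: the centre of a tile that touches both brass pins, 53 mm from the spine along the jig's x, 4.5 mm above the board. The slick polished pins (8 mm thick, standing 7 mm above the board) are 29 mm from the spine along x and 29 mm either side of the middle.
- stencil_edge (a point): Middle of the leaf's free edge, 105 mm from the hinge axis, half-way through its thickness; moves with the leaf. Folded back, the outer 45 mm of the leaf overhang the end of the board with at least 33 mm of free air down to the table: room to bring a tilted fingertip in under the edge.
- stencil_middle (a point): Centre of the leaf's hole pattern, 53 mm from the hinge axis, half-way through its thickness; comes over the tile's centre when the leaf lies on it.
- tile_centre (a point): Centre (half-way up) of the loose round terracotta bisque tile, 68 mm across, 9 mm thick, about 60 g, lying on the jig's board beyond the pins, up to 45 mm from its place. Pushed towards the spine it meets the two pins; it is home when it touches both. Its top then lies 33 mm above the table, level with the leaf's resting plane.
- colour_dish: Bystander: small cream dish, 70 mm across, 27 mm high; origin at the centre of its underside.
- oxide_dropper: Bystander: amber dropper bottle, 34 mm across, 102 mm high; origin at the centre of its underside.
- pinch_pot: Bystander: small grey pot, 68 mm across, 49 mm high, standing on the white banding wheel (about 0.1 m high) left of the jig; origin at the centre of its underside.
- masking_tape: Bystander: roll of masking tape lying flat at the table's left, 98 mm across, 25 mm high; origin at the centre of its underside.
- ring_cutter_2: Bystander: small metal ring cutter at the left, 49 mm across, 28 mm high; origin at the centre of its underside.
- marker: Bystander: red and white marker pen lying behind the banding wheel, 135 mm long (along its y), 16 mm thick; origin under its middle.

How it is judged (in metres and radians):
On the way, in this order (a step that is already met when the one before it is completed fails the run):
1. the tile is slid home against both pins while the leaf is still folded back (horizontal distance between tile_centre and nest_centre below 0.003 m and value of joint stencil below 1.2 rad), for 0.2 s.
2. the leaf has been swung over and lies flat on the tile (value of joint stencil above 3.09 rad), for 0.2 s.
At the end, for the whole second after the job is handed in: The leaf lies flat on the tile (joint over 3.09 rad), the tile's centre is within 4 mm of its place against the pins, and the fingers still press on the leaf with more than 1.5 N so that the leaf bears on the tile with more than 1 N (value of joint stencil above 3.09 rad and horizontal distance between tile_centre and nest_centre below 0.004 m and contact force between the fingers and stencil above 1.5 N and contact force between stencil and round_tile above 1 N); the arm keeps its last pose, push and grip.
It fails at once if the tile is lifted or tipped instead of slid (z of tile_centre in the frame of jig above 0.036 m or angle between tile_centre's own z axis and vertical above 0.2 rad).
It fails at once if one of the other things is moved by more than 20 mm (distance of any of colour_dish, oxide_dropper, pinch_pot, masking_tape, ring_cutter_2, marker from where it was at the start of the episode above 0.02 m).
It also fails if it takes over 48 s, if anything falls off the work surface, if the arm or the gripper's body presses on something with over 40 N, if the wrist force passes 120 N, or if a joint passes its speed limit or range.

ROBOT

A 7-joint arm with a two-finger parallel gripper is mounted at the origin on a cart in front of the work surface, level with it; the furniture and walls round the work are solid. World frame = base frame: x ahead of the robot, y to its left, z up, the work surface at z = 0. Lengths are in m, angles in degrees, forces in N, time in s.
With the tool pointing down it reaches from about 0.425 to 0.875 m from the base axis. Payload 8.4 kg.
Tool frame: the origin (TCP) lies at the very end of the fingers, on their centre line; the grasp point (between the pads) lies 19 mm behind it; z points along the fingers, y is the line along which they close (so a half turn about z gives the same grasp; the last joint's range is limited). The gripper opens to 87 mm and grips with 3 to 60 N. Pads are 19 mm wide; open, the fingers measure 117 mm over their backs; the gripper's body (75 mm by 190 mm) begins 51 mm behind the grasp point.
Start: joints at [-71.116, 19.091, 2.286, 83.961, -0.768, 76.965, -3.352], TCP at [0.27, 0.591, 0.223] pointing down, gripper open.
Joint ranges: [-147.57, 147.57], [-21.85, 119.76], [-74.77, 79.35], [14.55, 137.4], [-85.83, 265.84], [4.83, 119.75], [-152.11, 152.11]. Speed limits (degrees/s): [127.2, 127.2, 159.86, 159.86, 180, 180, 180].

INTERFACE

Orientations are given as [roll, pitch, yaw] about the fixed x, y, z axes, in that order (R = Rz(yaw) Ry(pitch) Rx(roll)).
In Python, from plant import get_state, camera, calibration, hand_in gives the robot as it stands. The module is installed in compiled form; this text tells all that it offers.
- The arm moves only by the tool servo_tool, never from a script. Its argument "targets" is a list of rows, each a list of 4 numbers: the shift along the tool's x, y, z in cm, then the turn about the tool's z in degrees. A call has 1 to 5 rows; each row shifts and turns the commanded pose from where the row before left it, along the tool's axes as they then stand; what a row does not reach is not made up. A row lasts 1/12 s, in which the tool goes at most 41.7 mm and 7.16 degrees, less where a joint would pass 70% of its speed; a pose out of reach is approached as far as the arm can. A call is refused whole if a number of a shift passes 4.17 or a number of a turn 7.16, either way. A call with a gripper value outside its range is refused whole. "hand" is the closure, from 0 (fully open) to 1 (shut), set as the call begins (left out, the last holds). The fingers move at their own pace and stop on an object; "squeeze" is the grip in N (left out, the last holds). Time passes only in rows, so rows that do not move let the fingers close. It gives the time, the measured TCP pose, the force, the opening and the grip force at its end, in the units of the state.
- get_state(): the state, without advancing time (a new reading comes with each control period).
- camera(name): name is "side" or "top"; returns (picture, depth): 480x640x3 uint8, red, green, blue; 480x640 float32, m along the optical axis (not along the pixel's ray), 0 where there is no reading.
- calibration(name): a dict with "vfov" (degrees; the focal length in pixels is half the picture's height over the tangent of half this angle, whatever the lens; pixels are square), "cx", "cy" (the principal point, pixels), "dist_coeffs" ([k1, k2, p1, p2, k3] as OpenCV has them; the pictures are not rectified), "extrinsics" (4x4, takes a point from camera to world coordinates). Camera axes: x right, y up, looking along -z (the intrinsics and any distortion apply to the point x, -y, -z); pixel columns grow to the right and rows downward; lengths in m; the calibration is good to about 2 mm. A picture is of the moment at which its call begins. calibration takes no time and is no camera call.
- hand_in(): hands the job in; it is judged then, once.
The state is a dict: "time": time; "joint_positions": joint angles; "dq": joint speeds; "tau": joint torques, N m; "eef_pos": TCP position; "tcp_rot": TCP orientation; "force": force on the tool from outside, world axes, zero at the start; "torque": the same for the moment, N m; "grip_width": finger opening in m; "grip_force": force on a finger pad.
Only numpy, scipy, OpenCV 4.12 (cv2) and the standard library are available. Lean on these libraries where they do the work, as an engineer would, in place of code of your own. Each camera call takes 0.05 s, during which the arm holds its last target. There are 200 camera calls.

## Working session

There is one attempt and no reset: what is moved stays moved. The work goes in short steps, Python scripts to look and compute and a tool call to move; the robot and the scene stay as the last step left them, time stands still between calls to the robot, and variables do not carry over. Pictures are saved under pics/ and viewed, at most 10 in all, crops included, and the job is handed in when it is done.

Besides the shell and the picture viewer there is one more tool, called after "Call:" in YAML: its name, and indented under it one key for each argument. servo_tool: Moves the arm, as the interface text tells. Its arguments: {"type":"object","properties":{"targets":{"type":"array","items":{"type":"array","items":{"type":"number"}}},"hand":{"type":"number"},"squeeze":{"type":"number"}},"required":["targets"]}

```bash
mkdir -p pics; cat > h.py <<'E'
import numpy as np, cv2
from plant import get_state, camera, calibration
def K(n):
    c=calibration(n); f=240/np.tan(np.radians(c["vfov"])/2)
    return np.array([[f,0,c["cx"]],[0,f,c["cy"]],[0,0,1.]]),np.array(c["dist_coeffs"],float),np.array(c["extrinsics"])
def ray(n,uv):
    k,d,E=K(n); p=cv2.undistortPoints(np.array(uv,float).reshape(-1,1,2),k,d).reshape(-1,2)
    v=np.c_[p[:,0],-p[:,1],-np.ones(len(p))]@E[:3,:3].T
    return E[:3,3],v
def onplane(n,uv,z):
    o,v=ray(n,uv); return o+v*((z-o[2])/v[:,2])[:,None]
def cloud(n,dep):
    vv,uu=np.mgrid[0:480,0:640]; o,v=ray(n,np.c_[uu.ravel(),vv.ravel()])
    return (o+v*dep.reshape(-1,1)).reshape(480,640,3)
def snap(n,tag):
    im,d=camera(n); cv2.imwrite(f"pics/{tag}.png",im[:,:,::-1]); np.savez(f"pics/{tag}.npz",im=im,d=d); return im,d
E
python3 - <<'E'
from h import *
for n in("top","side"):
    im,d=snap(n,n+"0"); print(n,K(n)[2][:3,3].round(3),K(n)[1])
s=get_state();print(s["time"],s["eef_pos"],s["tcp_rot"],s["force"])
E
```

```text
top [ 0.46  -0.032  1.063] [-0.12996343  0.          0.          0.          0.        ]
side [ 0.352 -1.199  0.689] [0.05479458 0.         0.         0.         0.        ]
0.1 [0.27009089 0.59075691 0.22173755] [-1.79915408e+02  5.87008723e-03  1.55432501e+02] [ 0.24366511 -0.68174714 -0.66945537]
```

View pics/top0.png

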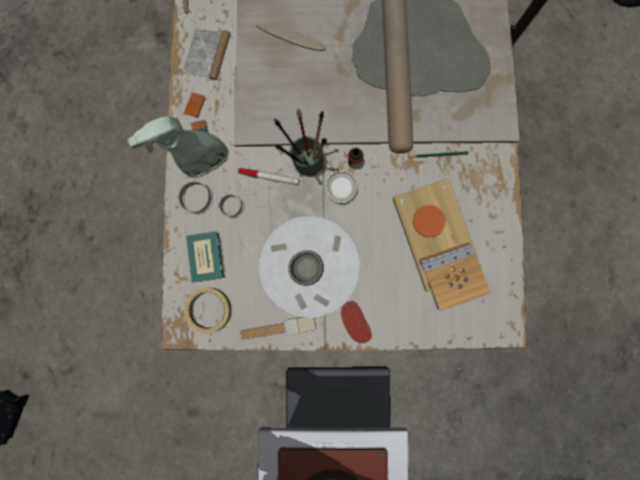

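View pics/side0.png

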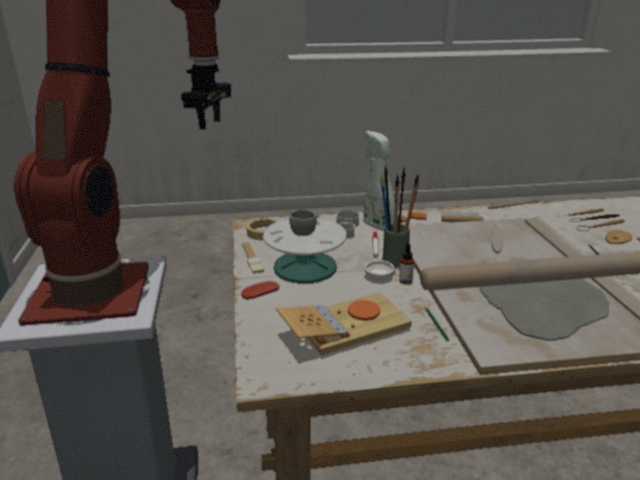

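Top: tile at about (429,221), hinge strip about (447,258), leaf folded back towards the robot with its free edge about (462,300), board's far end about (393,197)–(450,181). Side: tile (364,310), leaf (312,322).

```bash
python3 - <<'E'
from h import *
im=np.load("pics/top0.npz"); d=im["d"]; im=im["im"]
k,dd,E=K("top"); print("f",k[0,0])
P=cloud("top",d)
cv2.imwrite("pics/crop0.png",cv2.resize(im[170:320,380:500],None,fx=5,fy=4*1.0*5/4*0.8,interpolation=cv2.INTER_CUBIC)[:,:,::-1])
for n in("top","side"):
    z=np.load(f"pics/{n}0.npz"); a=z["im"]; h=cv2.cvtColor(a,cv2.COLOR_RGB2HSV)
    m=cv2.inRange(h,(3,165,120),(13,255,255))
    box=np.zeros_like(m)
    if n=="top": box[190:250,400:460]=1
    else: box[285:330,335:395]=1
    m=m*box
    c=max(cv2.findContours(m,0,cv2.CHAIN_APPROX_NONE)[0],key=cv2.contourArea)
    W=onplane(n,c.reshape(-1,2),0.033)
    (x,y),r=cv2.minEnclosingCircle((W[:,:2]*1000).astype(np.float32)); A=np.c_[2*W[:,:2],np.ones(len(W))]; s=np.linalg.lstsq(A,(W[:,:2]**2).sum(1),rcond=None)[0]
    print(n,"tile",x,y,r,"fit",s[:2],np.sqrt(s[2]+s[0]**2+s[1]**2))
# cloud region of jig: heights
sel=(slice(175,315),slice(385,495)); Q=P[sel].reshape(-1,3)
print(np.histogram(Q[:,2],bins=np.arange(-.01,.08,.005)))
# board far part
m=((P[...,2]>0.015)).astype(np.uint8); b=np.zeros_like(m); b[170:320,385:500]=1; m*=b
c=max(cv2.findContours(m,0,cv2.CHAIN_APPROX_NONE)[0],key=cv2.contourArea)
print(cv2.approxPolyDP(c,4,True).reshape(-1,2).tolist())
for u,v in [(430,221),(447,258),(450,272),(470,285),(462,298),(410,200)]: print(u,v,P[v,u].round(4))
E
```

```text
f 498.04539225511036
top tile 589.4752807617188 -206.42343139648438 31.02782440185547 fit [ 0.58936437 -0.20633998] 0.02984600110902024
side tile 587.505126953125 -207.06442260742188 32.11452102661133 fit [ 0.58720112 -0.20737252] 0.03026625851145569
(array([ 148, 5292, 2737,   22,   38,  144, 2563,  811,  791,  476,  683,
        578,  596,  424,   28,    0,    0]), array([-0.01 , -0.005,  0.   ,  0.005,  0.01 ,  0.015,  0.02 ,  0.025,
        0.03 ,  0.035,  0.04 ,  0.045,  0.05 ,  0.055,  0.06 ,  0.065,
        0.07 ,  0.075]))
[[448, 179], [393, 197], [425, 290], [432, 290], [440, 310], [490, 292]]
430 221 [ 0.5893 -0.2096  0.0292]
447 258 [ 0.5111 -0.2406  0.0393]
450 272 [ 0.4822 -0.2447  0.0453]
470 285 [ 0.4552 -0.2829  0.0539]
462 298 [ 0.4295 -0.2648  0.0587]
410 200 [ 0.6351 -0.1697  0.0238]
```

View pics/crop0.png

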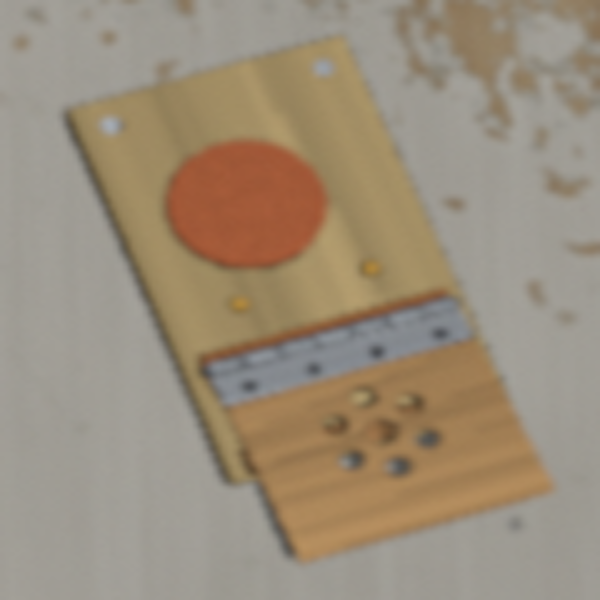

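The crop shows the tile centre near (247,203), pins at (239,303) and (371,268), hinge strip edge (205,370)–(460,295), and leaf free edge (298,560)–(552,487). The leaf is raised about 0.2 rad.

```bash
cat > fr.py <<'E'
from h import *
c=lambda u,v:(380+u/5-.4,170+v/4-.4)
pins=onplane("top",[c(239,301),c(371,267)],0.031)[:,:2]
bd=onplane("top",[c(68,108),c(345,36),c(230,483)],0.024)[:,:2]
E
python3 - <<'E'
from fr import *
print(pins,bd)
p=pins[0]-pins[1]; ya=np.degrees(np.arctan2(p[1],p[0]))-90
b=bd[0]-bd[1]; yb=np.degrees(np.arctan2(b[1],b[0]))-90
e=bd[0]-bd[2]; yc=np.degrees(np.arctan2(e[1],e[0]))
print("yaws",ya,yb,yc,np.linalg.norm(p),np.linalg.norm(b),np.linalg.norm(e))
y=np.radians(yc*.5+yb*.35+ya*.15); X=np.array([np.cos(y),np.sin(y)]);Y=np.array([-X[1],X[0]])
o1=pins.mean(0)-.029*X
o2=bd[:2].mean(0)-.15*X
o3=bd[2]+.06*X-.063*Y
print(np.degrees(y),o1,o2,o3)
o=(o1+o2+o3)/3; T=np.array([.5884,-.2066])
print("o",o,"nest",o+.053*X,"tile in jig",(T-o)@X,(T-o)@Y)
# leaf edge
L=onplane("top",[c(298,560),c(552,487)],0.055)[:,:2]
print("leaf edge in jig",(L-o)@X,(L-o)@Y)
P=cloud("top",np.load("pics/top0.npz")["d"])
Q=P[262:305,425:492].reshape(-1,3); J=np.c_[(Q[:,:2]-o)@X,(Q[:,:2]-o)@Y]
s=(J[:,0]<-.02)&(J[:,0]>-.1)&(abs(J[:,1])<.045)&(Q[:,2]>.03)
print("leaf slope",np.polyfit(J[s,0],Q[s,2],1))
E
```

```text
[[ 0.53934628 -0.20233797]
 [ 0.55634098 -0.25800355]] [[ 0.64277976 -0.13439263]
 [ 0.68012906 -0.25316017]
 [ 0.44542931 -0.1973247 ]]
yaws 16.97742407289742 17.457003907836707 17.686694861969915 0.05820202832843649 0.12450180311877508 0.20714160647278806
17.499912409662418 [ 0.52018582 -0.23889119] [ 0.51839679 -0.23888205] [ 0.52159673 -0.23936663]
o [ 0.52005978 -0.23904662] nest [ 0.5706068  -0.22310929] tile in jig 0.07493409650713959 0.010394709725702616
leaf edge in jig [-0.10178498 -0.09997811] [ 0.05319065 -0.05665422]
leaf slope [-0.22412412  0.035629  ]
```

```bash
cat > mv.py <<'E'
from h import *
yj=np.radians(17.5); X=np.array([np.cos(yj),np.sin(yj),0]);Y=np.array([-X[1],X[0],0]);O=np.array([.520,-.239,0])
def W(x,y,z): return O+x*X+y*Y+np.array([0,0,z])
def J(p): p=np.array(p)-O; return np.array([p@X,p@Y,p[2]])
def rows(goal,yaw=None,pos=None,y0=None,step=.04,n=None):
    s=get_state(); pos=np.array(s["eef_pos"]) if pos is None else pos; y0=s["tcp_rot"][2] if y0 is None else y0
    dy=0 if yaw is None else (yaw-y0+180)%360-180
    n=n or int(max(np.ceil(np.linalg.norm(goal-pos)/step),np.ceil(abs(dy)/7.1),1))
    out=[];p=pos.copy();y=y0
    for i in range(n):
        d=(goal-pos)/n; a=np.radians(y)
        r=[d@[np.cos(a),np.sin(a),0],d@[np.sin(a),-np.cos(a),0],-d[2]]
        out.append([round(100*v,1) for v in r]+[round(-dy/n,1)]); y+=dy/n
    return out
def st():
    s=get_state(); print("t",round(s["time"],2),"jig mm",(J(s["eef_pos"])*1000).round(1),"rot",np.round(s["tcp_rot"],1),"F",np.round(s["force"],1),"w",s["grip_width"],"q",np.round(s["joint_positions"],0))
E
python3 - <<'E'
from mv import *
for r in rows(W(.132,.010,.22),17.5): print(r)
E
```

```text
[np.float64(-3.0), np.float64(-2.5), np.float64(0.0), np.float64(6.3)]
[np.float64(-3.3), np.float64(-2.2), np.float64(0.0), np.float64(6.3)]
[np.float64(-3.5), np.float64(-1.8), np.float64(0.0), np.float64(6.3)]
[np.float64(-3.7), np.float64(-1.4), np.float64(0.0), np.float64(6.3)]
[np.float64(-3.8), np.float64(-1.0), np.float64(0.0), np.float64(6.3)]
[np.float64(-3.9), np.float64(-0.6), np.float64(0.0), np.float64(6.3)]
[np.float64(-3.9), np.float64(-0.2), np.float64(0.0), np.float64(6.3)]
[np.float64(-3.9), np.float64(0.3), np.float64(0.0), np.float64(6.3)]
[np.float64(-3.9), np.float64(0.7), np.float64(0.0), np.float64(6.3)]
[np.float64(-3.8), np.float64(1.1), np.float64(0.0), np.float64(6.3)]
[np.float64(-3.6), np.float64(1.5), np.float64(0.0), np.float64(6.3)]
[np.float64(-3.4), np.float64(1.9), np.float64(0.0), np.float64(6.3)]
[np.float64(-3.2), np.float64(2.3), np.float64(0.0), np.float64(6.3)]
[np.float64(-2.9), np.float64(2.6), np.float64(0.0), np.float64(6.3)]
[np.float64(-2.6), np.float64(2.9), np.float64(0.0), np.float64(6.3)]
[np.float64(-2.3), np.float64(3.2), np.float64(0.0), np.float64(6.3)]
[np.float64(-1.9), np.float64(3.4), np.float64(0.0), np.float64(6.3)]
[np.float64(-1.6), np.float64(3.6), np.float64(0.0), np.float64(6.3)]
[np.float64(-1.2), np.float64(3.8), np.float64(0.0), np.float64(6.3)]
[np.float64(-0.7), np.float64(3.9), np.float64(0.0), np.float64(6.3)]
[np.float64(-0.3), np.float64(3.9), np.float64(0.0), np.float64(6.3)]
[np.float64(0.1), np.float64(3.9), np.float64(0.0), np.float64(6.3)]
```

Call:
servo_tool:
  targets:
    - [-3.0,-2.5,0,6.3]
    - [-3.3,-2.2,0,6.3]
    - [-3.5,-1.8,0,6.3]
    - [-3.7,-1.4,0,6.3]
    - [-3.8,-1.0,0,6.3]
  hand: 0.45

```text
time: 0.52
eef_pos: [0.3557, 0.4115, 0.2221]
tcp_rot: [-180.0, 0.0, 123.6]
force: [1.1, 0.9, 1.1]
grip_width: 0.0617
grip_force: 0.0
```

Call:
servo_tool:
  targets:
    - [-3.9,-0.6,0,6.3]
    - [-3.9,-0.2,0,6.3]
    - [-3.9,0.3,0,6.3]
    - [-3.9,0.7,0,6.3]
    - [-3.8,1.1,0,6.3]

```text
time: 0.93
eef_pos: [0.4392, 0.2334, 0.2224]
tcp_rot: [-180.0, -0.0, 92.1]
force: [0.9, -0.4, 0.4]
grip_width: 0.0483
grip_force: 0.0
```

Call:
servo_tool:
  targets:
    - [-3.6,1.5,0,6.3]
    - [-3.4,1.9,0,6.3]
    - [-3.2,2.3,0,6.3]
    - [-2.9,2.6,0,6.3]
    - [-2.6,2.9,0,6.3]

```text
time: 1.35
eef_pos: [0.5227, 0.0569, 0.2225]
tcp_rot: [-180.0, -0.0, 60.6]
force: [0.2, 0.1, -0.6]
grip_width: 0.0475
grip_force: 0.0
```

Call:
servo_tool:
  targets:
    - [-2.3,3.2,0,6.3]
    - [-1.9,3.4,0,6.3]
    - [-1.6,3.6,0,6.3]
    - [-1.2,3.8,0,6.3]
    - [-0.7,3.9,0,6.3]

```text
time: 1.77
eef_pos: [0.6062, -0.1216, 0.2225]
tcp_rot: [-180.0, -0.0, 29.1]
force: [0.7, 0.3, 0.7]
grip_width: 0.0481
grip_force: 0.0
```

```bash
python3 - <<'E'
from mv import *
st()
for r in rows(W(.132,.010,.12),17.5): print(*r)
E
```

```text
t 1.77 jig mm [117.5  86.1 222.5] rot [-180.    -0.    29.1] F [0.7 0.3 0.7] w 0.04805519022789606 q [-27.  19.  43.  90. -13.  76. -43.]
-0.0 1.9 2.6 2.9
0.1 1.9 2.6 2.9
0.2 1.9 2.6 2.9
0.3 1.9 2.6 2.9
```

Call:
servo_tool:
  targets:
    - [0,1.9,2.6,2.9]
    - [0.1,1.9,2.6,2.9]
    - [0.2,1.9,2.6,2.9]
    - [0.3,1.9,2.6,2.9]
    - [0,0,0,0]

```text
time: 2.18
eef_pos: [0.641, -0.189, 0.1123]
tcp_rot: [-179.9, 0.5, 17.5]
force: [-1.5, -0.7, -0.3]
grip_width: 0.0478
grip_force: 0.0
```

```bash
python3 - <<'E'
from mv import *
st()
for r in rows(W(.132,.010,.029),17.5,step=.025): print(*r)
im,d=snap("top","top1")
cv2.imwrite("pics/crop1.png",cv2.resize(im[120:320,360:520],None,fx=4,fy=3,interpolation=cv2.INTER_CUBIC)[:,:,::-1])
E
```

```text
t 2.18 jig mm [130.4  11.3 112.3] rot [-179.9    0.5   17.5] F [-1.5 -0.7 -0.3] w 0.04784271820655869 q [-18.  31.  43.  90. -22.  68. -44.]
0.0 0.0 2.1 -0.0
0.0 0.0 2.1 -0.0
0.0 0.0 2.1 -0.0
0.0 0.0 2.1 -0.0
```

View pics/crop1.png

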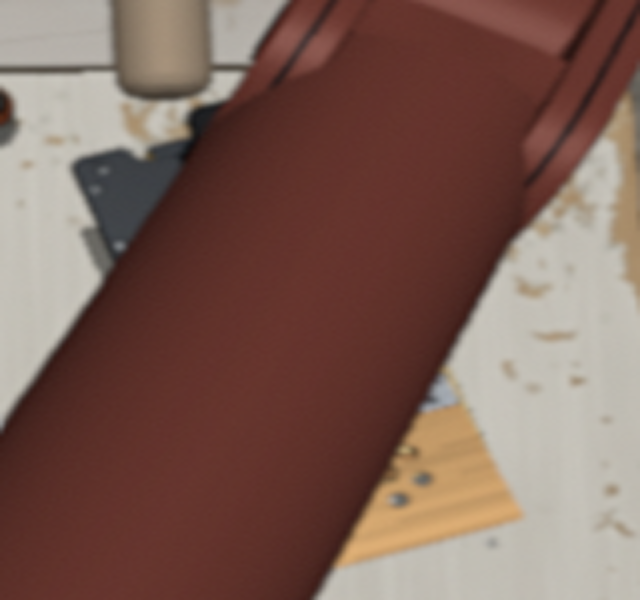

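The top view is blocked by the forearm; only the leaf's right part (crop 400–520, 370–560) is seen. I'll use the side camera from here.

Call:
servo_tool:
  targets:
    - [0,0,2.1,0]
    - [0,0,2.1,0]
    - [0,0,2.1,0]
    - [0,0,1.0,0]
    - [0,0,0,0]

```text
time: 2.65
eef_pos: [0.6426, -0.1848, 0.0442]
tcp_rot: [-179.9, 0.1, 17.9]
force: [-0.4, -0.0, 0.1]
grip_width: 0.0474
grip_force: 0.0
```

```bash
python3 - <<'E'
from mv import *
im,d=snap("side","side1");st()
cv2.imwrite("pics/crop2.png",cv2.resize(im[230:380,260:460],None,fx=4,fy=4,interpolation=cv2.INTER_CUBIC)[:,:,::-1])
E
```

```text
t 2.7 jig mm [133.8  14.   45.8] rot [-180.     0.    17.9] F [ 0.4 -1.   0.3] w 0.04745046858474567 q [-17.  35.  40.  93. -25.  62. -42.]
```

View pics/crop2.png

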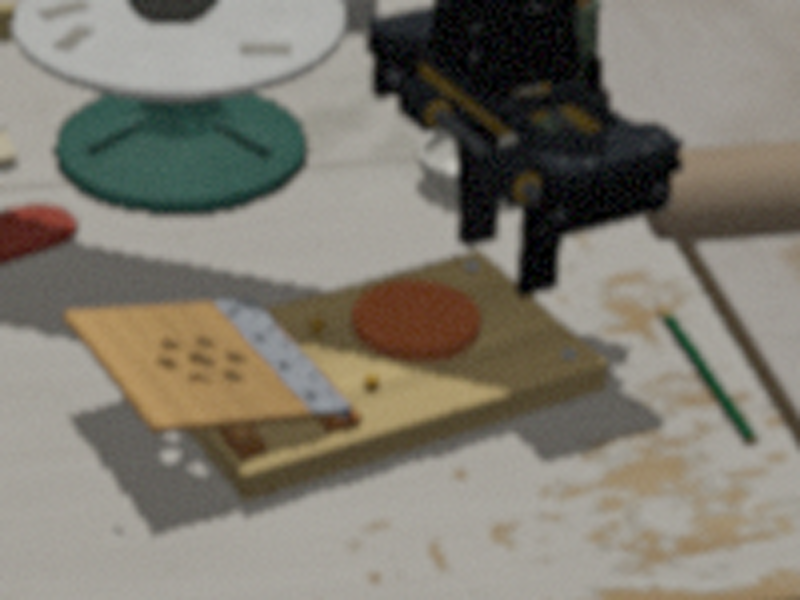

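The side crop shows the two fingers above the board beyond the tile (tips at crop (478,238) and (540,285)), tile at (416,320), pins at (317,325) and (371,382).

Call:
servo_tool:
  targets:
    - [0,0.4,1.0,0]
    - [0,0,0.7,0]
    - [0,0,0,0]

```text
time: 2.95
eef_pos: [0.6444, -0.1901, 0.0278]
tcp_rot: [-180.0, 0.0, 17.8]
force: [0.9, 0.0, -1.6]
grip_width: 0.0481
grip_force: 0.0
```

```bash
python3 -c "
from mv import *
st()"
```

```text
t 2.95 jig mm [133.4   9.2  27.8] rot [-180.     0.    17.8] F [ 0.9  0.  -1.6] w 0.048092904965506306 q [-16.  36.  40.  93. -26.  60. -41.]
```

Call:
servo_tool:
  targets:
    - [-0.8,0,0,0]
    - [-0.8,0,0,0]
    - [-0.8,0.1,0,0]
    - [-0.5,0.2,0,0]
    - [-0.5,0.2,0,0]

```text
time: 3.37
eef_pos: [0.6133, -0.2058, 0.029]
tcp_rot: [180.0, -0.0, 17.8]
force: [0.1, 0.5, 1.0]
grip_width: 0.0478
grip_force: 0.2
```

Call:
servo_tool:
  targets:
    - [-0.4,0.2,0,0]
    - [-0.4,0.2,0,0]
    - [-0.2,0,0,0]
    - [0,0,0,0]

```text
time: 3.7
eef_pos: [0.6053, -0.2127, 0.0286]
tcp_rot: [180.0, 0.0, 17.8]
force: [0.1, -0.4, 0.1]
grip_width: 0.048
grip_force: 0.1
```

```bash
cat > tile.py <<'E'
from mv import *
im,d=snap("side","sidet");st()
h=cv2.cvtColor(im,cv2.COLOR_RGB2HSV); m=cv2.inRange(h,(3,140,60),(13,255,255)); b=np.zeros_like(m); b[285:330,325:395]=1
c=max(cv2.findContours(m*b,0,cv2.CHAIN_APPROX_NONE)[0],key=cv2.contourArea)
w=onplane("side",c.reshape(-1,2),.033); q=np.array([J(p) for p in w])*1000
(x,y),r=cv2.minEnclosingCircle(q[:,:2].astype(np.float32)); print("tile jig",x,y,r,q.min(0),q.max(0))
E
python3 tile.py
```

```text
t 3.75 jig mm [89.7 -0.2 28.6] rot [180.   -0.   17.8] F [-0.2 -0.3 -1. ] w 0.04794912448193312 q [-15.  33.  41.  98. -25.  58. -38.]
tile jig 56.22203826904297 -3.7622649669647217 39.26784896850586 [ 19.16939606 -39.5680963   33.        ] [87.46937876 33.04722471 33.        ]
```

Call:
servo_tool:
  targets:
    - [-0.2,0,0,0]
    - [-0.2,0,0,0]
    - [0,0,0,0]

```text
time: 4.0
eef_pos: [0.6016, -0.2133, 0.0285]
tcp_rot: [-180.0, 0.0, 17.8]
force: [0.9, 0.1, 0.2]
grip_width: 0.0478
grip_force: 0.3
```

Call:
servo_tool:
  targets:
    - [-0.1,0,0,0]
    - [0,0,0,0]

```text
time: 4.17
eef_pos: [0.601, -0.2133, 0.0285]
tcp_rot: [-180.0, -0.0, 17.8]
force: [2.1, 1.1, 1.0]
grip_width: 0.0479
grip_force: 0.8
```

Call:
servo_tool:
  targets:
    - [-0.1,0,0,0]
    - [0,0,0,0]

```text
time: 4.33
eef_pos: [0.6004, -0.2134, 0.0286]
tcp_rot: [-180.0, -0.0, 17.9]
force: [2.0, 2.1, 0.4]
grip_width: 0.0477
grip_force: 1.7
```

Call:
servo_tool:
  targets:
    - [-0.2,0,0,0]
    - [-0.1,0,0,0]
    - [0,0,0,0]
    - [0,0,0,0]

```text
time: 4.67
eef_pos: [0.5995, -0.2136, 0.0293]
tcp_rot: [180.0, -0.2, 17.9]
force: [7.9, 3.5, -0.3]
grip_width: 0.0478
grip_force: 4.2
```

```bash
python3 tile.py; python3 - <<'E'
import cv2
im=cv2.imread("pics/sidet.png"); cv2.imwrite("pics/crop3.png",cv2.resize(im[260:360,300:420],None,fx=6,fy=6,interpolation=cv2.INTER_CUBIC))
E
```

```text
t 4.72 jig mm [83.4  0.3 29.3] rot [180.   -0.2  17.9] F [7.5 3.7 0.1] w 0.04819524615200312 q [-15.  32.  41.  99. -24.  58. -38.]
tile jig 52.69487380981445 -2.0664539337158203 39.576416015625 [ 13.82831371 -37.81143673  33.        ] [83.74572375 35.55439799 33.        ]
```

View pics/crop3.png

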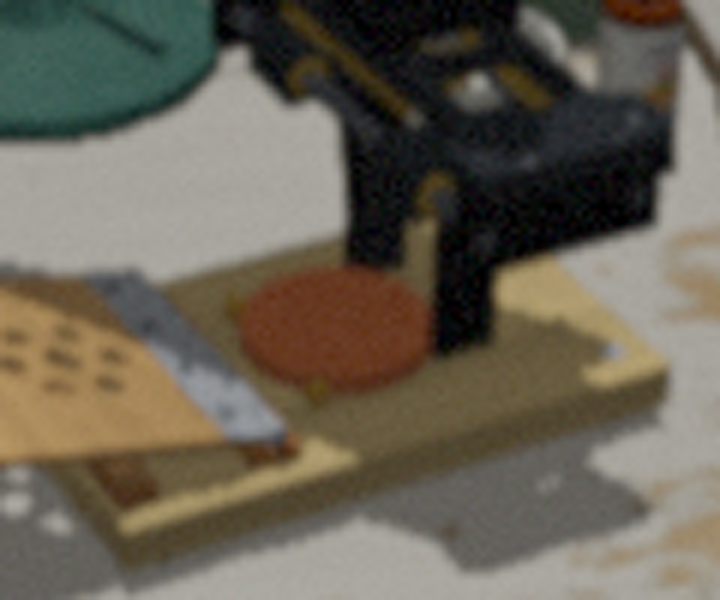

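Tile (crop (338,328)) sits against both pins ((235,303), (315,390)) and the pushing force has risen to 8 N. Now back off, lift and go over to the leaf's free edge.

Call:
servo_tool:
  targets:
    - [0.3,0,0,0]
    - [0.6,0,0,0]
    - [1.5,0,0,0]
    - [0,0,-3.5,0]
    - [0,0,-4.0,0]

```text
time: 5.13
eef_pos: [0.6181, -0.2066, 0.1011]
tcp_rot: [-179.9, 0.4, 17.9]
force: [0.4, -0.0, 1.1]
grip_width: 0.048
grip_force: 0.0
```

Call:
servo_tool:
  targets:
    - [0,0,-4.0,0]
    - [-4.0,0,-2.0,0]
    - [-4.0,0,0,0]
    - [-4.0,0,0,0]
    - [-4.0,0,0,0]
  hand: 1

```text
time: 5.55
eef_pos: [0.4683, -0.2566, 0.1621]
tcp_rot: [180.0, 0.0, 17.8]
force: [-1.1, 0.1, 1.4]
grip_width: 0.0224
grip_force: 0.0
```

Call:
servo_tool:
  targets:
    - [-4.0,0,0,0]
    - [-4.0,0,0,0]
    - [0,0,0,0]

```text
time: 5.8
eef_pos: [0.3867, -0.2837, 0.1619]
tcp_rot: [-179.8, 0.0, 17.3]
force: [0.0, -0.9, -0.2]
grip_width: 0.0041
grip_force: 0.0
```

```bash
python3 tile.py; python3 - <<'E'
from mv import *
im,d=snap("top","top2")
h=cv2.cvtColor(im,cv2.COLOR_RGB2HSV); m=cv2.inRange(h,(3,150,60),(13,255,255)); b=np.zeros_like(m); b[200:260,400:470]=1
cs=cv2.findContours(m*b,0,cv2.CHAIN_APPROX_NONE)[0]
if cs:
    c=max(cs,key=cv2.contourArea); q=np.array([J(p) for p in onplane("top",c.reshape(-1,2),.033)])*1000
    print(cv2.minEnclosingCircle(q[:,:2].astype(np.float32)))
E
```

```text
t 5.85 jig mm [-136.3   -2.   162.4] rot [-1.799e+02 -1.000e-01  1.750e+01] F [1.3 0.7 0.8] w 0.0028097258167627797 q [-21.   0.  53. 113.  -0.  67. -40.]
tile jig 50.373287200927734 -1.175704002380371 35.959468841552734 [ 15.65485117 -36.50647709  33.        ] [83.70474645 33.97099079 33.        ]
((52.43472671508789, 0.24959087371826172), 32.940032958984375)
```

Tile is home (52.4, 0.2 mm in jig axes). Now descend beside the leaf's free edge.

Call:
servo_tool:
  targets:
    - [0,0,4.0,0]
    - [0,0,4.0,0]
    - [0,0,4.0,0]
    - [0,0,2.6,0]
    - [0,0,0,0]

```text
time: 6.32
eef_pos: [0.3913, -0.2784, 0.0113]
tcp_rot: [-179.8, 0.5, 17.9]
force: [-1.7, 0.5, 0.7]
grip_width: 0.0003
grip_force: 0.0
```

Call:
servo_tool:
  targets:
    - [0.8,-0.2,0,0]
    - [0.8,0,0,0]
    - [0,0,0,0]

```text
time: 6.57
eef_pos: [0.4104, -0.2736, 0.0178]
tcp_rot: [179.9, -0.0, 17.9]
force: [-2.8, -1.0, -1.3]
grip_width: 0.0004
grip_force: 0.8
```

```bash
python3 - <<'E'
from mv import *
im,d=snap("side","side2");st()
cv2.imwrite("pics/crop4.png",cv2.resize(im[230:380,250:410],None,fx=4,fy=4,interpolation=cv2.INTER_CUBIC)[:,:,::-1])
E
```

```text
t 6.62 jig mm [-114.8   -0.    17.9] rot [ 1.799e+02 -1.000e-01  1.790e+01] F [-2.7  0.5 -0.4] w 0.00034382405438076026 q [-15.  18.  49. 120. -18.  50. -27.]
```

View pics/crop4.png

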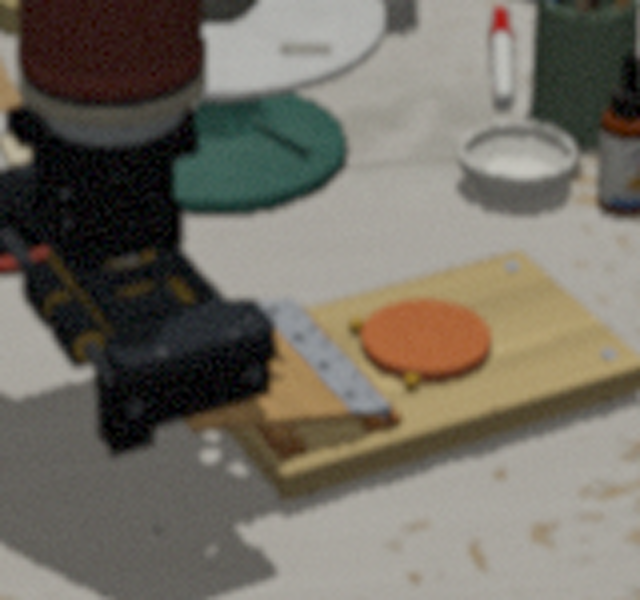

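The gripper tip is at the leaf's free edge (crop about (130,440)), touching with about 2.7 N; the tile (426,337) is against both pins. Now drag the edge up by pushing forward while rising.

Call:
servo_tool:
  targets:
    - [0.2,0,-0.7,0]
    - [0.2,0,-0.7,0]
    - [0.3,0,-0.7,0]

```text
time: 6.87
eef_pos: [0.4165, -0.2713, 0.039]
tcp_rot: [180.0, -0.1, 17.8]
force: [-1.6, -0.2, 1.0]
grip_width: 0.0005
grip_force: 1.0
```

```bash
cat > leaf.py <<'E'
from mv import *
im,d=camera("side"); st()
P=cloud("side",d)[240:360,270:420].reshape(-1,3); q=np.array([(P-O)@X,(P-O)@Y,P[:,2]]).T
s=(abs(q[:,1])<.055)&(q[:,0]>-.11)&(q[:,0]<-.005)&(q[:,2]>.028)&(q[:,2]<.2)
# leaf visible part near y<-0.02 (clear of fingers)
for a in np.arange(-.055,-.014,.01):
    t=s&(q[:,1]>a)&(q[:,1]<a+.01)
    if t.sum()>5: print(round(a,3),t.sum(),"theta",np.median(np.arctan2(q[t,2]-.037,-q[t,0])).round(3),"xmin",q[t,0].min().round(3),"zmax",q[t,2].max().round(3))
E
python3 leaf.py
```

```text
t 6.92 jig mm [-1.076e+02  1.000e-01  4.000e+01] rot [179.9  -0.2  17.9] F [-5.2  0.8  3.9] w 0.000584769014617532 q [-17.  16.  51. 118. -16.  52. -29.]
-0.055 234 theta 0.432 xmin -0.098 zmax 0.155
-0.045 139 theta 0.448 xmin -0.097 zmax 0.155
-0.035 163 theta 0.482 xmin -0.109 zmax 0.155
-0.025 212 theta 0.803 xmin -0.11 zmax 0.199
-0.015 384 theta 0.924 xmin -0.11 zmax 0.2
```

Call:
servo_tool:
  targets:
    - [0.4,0,-0.8,0]
    - [0.5,0,-0.8,0]
    - [0.6,0,-0.8,0]
    - [0.7,0,-0.8,0]
    - [0.7,0,-0.8,0]

```text
time: 7.33
eef_pos: [0.444, -0.262, 0.0783]
tcp_rot: [180.0, -0.0, 17.8]
force: [-0.1, 0.5, -0.6]
grip_width: 0.0006
grip_force: 0.3
```

```bash
python3 leaf.py
```

```text
t 7.38 jig mm [-77.1   0.4  79.7] rot [179.9  -0.2  17.9] F [-0.   0.1  2.9] w 0.0008981536412971107 q [-20.  15.  51. 114. -14.  57. -34.]
-0.055 179 theta 0.878 xmin -0.11 zmax 0.194
-0.045 119 theta 0.91 xmin -0.11 zmax 0.194
-0.035 157 theta 0.936 xmin -0.109 zmax 0.194
-0.025 255 theta 1.05 xmin -0.11 zmax 0.198
-0.015 313 theta 0.959 xmin -0.109 zmax 0.2
```

Call:
servo_tool:
  targets:
    - [1.1,0,-0.7,0]
    - [1.2,0,-0.7,0]
    - [1.3,0,-0.5,0]
    - [1.4,0,-0.3,0]
    - [1.4,0,-0.2,0]

```text
time: 7.8
eef_pos: [0.5056, -0.2421, 0.1018]
tcp_rot: [180.0, -0.1, 17.9]
force: [-0.6, -0.1, -0.7]
grip_width: 0.0005
grip_force: 0.3
```

```bash
python3 - <<'E'
from mv import *
im,d=snap("side","side3");st()
cv2.imwrite("pics/crop5.png",cv2.resize(im[200:380,250:410],None,fx=4,fy=3.3,interpolation=cv2.INTER_CUBIC)[:,:,::-1])
E
```

```text
t 7.85 jig mm [-11.5   2.1 102. ] rot [ 1.799e+02 -1.000e-01  1.800e+01] F [1.5 1.9 0.3] w 0.0004739584151975541 q [-21.  19.  49. 107. -17.  62. -37.]
```

View pics/crop5.png

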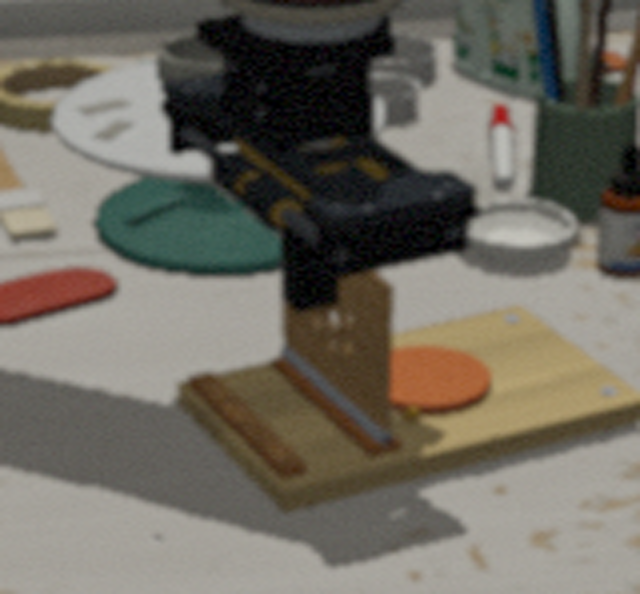

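The leaf stands upright (crop (340,340)) with the finger on its back face; the tile (440,378) is still at the pins. Continue over the spine.

Call:
servo_tool:
  targets:
    - [1.2,0.1,0,0]
    - [1.2,0.1,0.1,0]
    - [1.2,0,0.6,0]
    - [1.2,0,0.8,0]
    - [0.8,0,1.1,0]

```text
time: 8.27
eef_pos: [0.56, -0.227, 0.0752]
tcp_rot: [180.0, -0.1, 17.9]
force: [0.5, -0.4, 0.7]
grip_width: 0.0002
grip_force: 0.5
```

Call:
servo_tool:
  targets:
    - [0.8,0,1.1,0]
    - [0.4,0,1.0,0]
    - [0.2,0,0.9,0]
    - [0,0,0.4,0]
    - [0,0,0,0]

```text
time: 8.68
eef_pos: [0.5703, -0.2232, 0.0401]
tcp_rot: [-180.0, 0.1, 17.8]
force: [-0.9, -0.4, 0.1]
grip_width: 0.0004
grip_force: 0.0
```

```bash
python3 - <<'E'
from mv import *
im,d=snap("side","side4");st()
cv2.imwrite("pics/crop6.png",cv2.resize(im[230:380,250:410],None,fx=4,fy=4,interpolation=cv2.INTER_CUBIC)[:,:,::-1])
E
```

```text
t 8.73 jig mm [52.8 -0.4 40.9] rot [-1.80e+02  1.00e-01  1.78e+01] F [-0.1  0.1  0.3] w 2.0740475236794465e-05 q [-17.  30.  44. 102. -24.  58. -36.]
```

View pics/crop6.png

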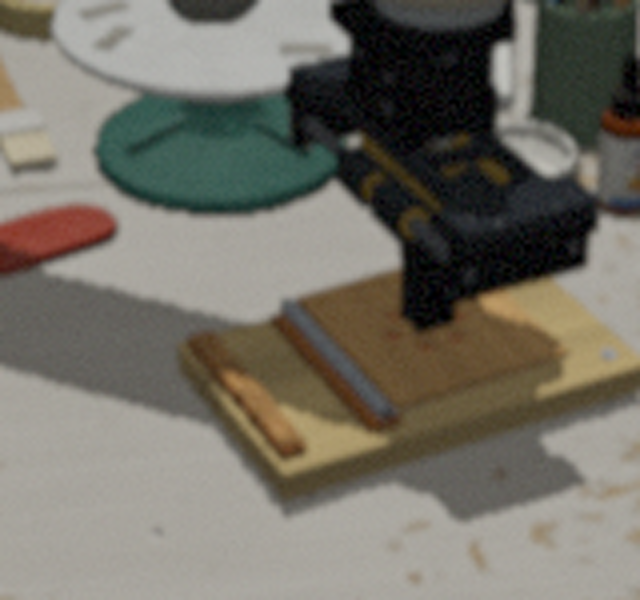

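Leaf lies nearly flat over the tile with the tip at crop (428,325). Now press down straight over the leaf's middle.

Call:
servo_tool:
  targets:
    - [0,0,0.3,0]
    - [0,0,0.2,0]
    - [0,0,0,0]

```text
time: 8.98
eef_pos: [0.5713, -0.2237, 0.0375]
tcp_rot: [180.0, -0.1, 17.8]
force: [-2.9, 0.9, 8.1]
grip_width: 0.0001
grip_force: 4.2
```

Call:
servo_tool:
  targets:
    - [0,0,0.2,0]
    - [0,0,0.1,0]
    - [0,0,0,0]

```text
time: 9.23
eef_pos: [0.5714, -0.2237, 0.0371]
tcp_rot: [-179.9, -0.1, 17.8]
force: [-14.7, 6.9, 39.4]
grip_width: 0.0003
grip_force: 19.8
```

Call:
servo_tool:
  targets:
    - [0,0,0.2,0]
    - [0,0,0,0]
    - [0,0,0,0]

```text
time: 9.48
eef_pos: [0.5715, -0.2238, 0.037]
tcp_rot: [-179.9, -0.2, 17.8]
force: [-22.2, 11.2, 61.3]
grip_width: 0.0006
grip_force: 30.1
```

Call:
servo_tool:
  targets:
    - [0,0,-0.2,0]
    - [0,0,-0.2,0]
    - [0,0,0,0]
    - [0,0,0,0]

```text
time: 9.82
eef_pos: [0.5715, -0.2237, 0.0374]
tcp_rot: [180.0, -0.1, 17.8]
force: [-6.5, 2.5, 17.9]
grip_width: 0.0008
grip_force: 8.9
```

```bash
python3 - <<'E'
from mv import *
im,d=snap("side","side5");st()
P=cloud("side",d)[270:340,310:400].reshape(-1,3); q=np.array([(P-O)@X,(P-O)@Y,P[:,2]]).T
s=(q[:,1]>-.052)&(q[:,1]<-.02)&(q[:,0]>.015)&(q[:,0]<.1)&(q[:,2]>.02)&(q[:,2]<.055)
print(s.sum(),np.polyfit(q[s,0],q[s,2],1),np.median(q[s,2]))
cv2.imwrite("pics/crop7.png",cv2.resize(im[230:380,250:410],None,fx=4,fy=4,interpolation=cv2.INTER_CUBIC)[:,:,::-1])
E
```

```text
t 9.87 jig mm [53.8 -0.9 37.4] rot [ 1.80e+02 -1.00e-01  1.78e+01] F [-6.3  2.6 18.2] w 0.00034151568022237953 q [-17.  30.  44. 102. -24.  58. -35.]
555 [-0.00214528  0.03477796] 0.037922064150865076
```

View pics/crop7.png

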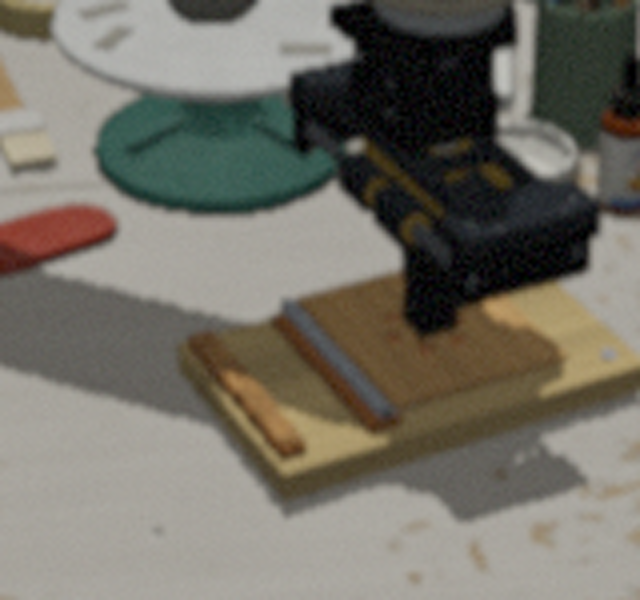

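The leaf lies flat on the tile (slope about 0, top 37 mm) with the tip pressing at 18 N. Handing in.

```bash
python3 -c "
from plant import hand_in; print(hand_in())"
```

```text
the job is handed in; nothing more can be done
None
```

I slid the tile home against both pins (last measured within about 1 mm of its place, before the leaf covered it), swung the leaf over flat onto it, and handed in at 9.9 s with the fingertips pressing at about 18 N; the hand-in returned no verdict.

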